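Make up the two refractometer kits

TASK

Make up the two refractometer kits: put the amber vial with the white cap and the syringe with the black plunger into the blue tray, and the green-stoppered flask, the black calibration block and the syringe with the orange plunger into the yellow tray. Lay each syringe flat along the long bay of its tray and set each other piece upright in a square pocket of its own, nothing resting on a ridge. Leave the red-capped vial and the beaker standing where they are.

Things in the scene. Friction and masses are not known exactly. Their poses are not given: they have to be found in the camera images.
- tray_blue: Shallow blue plastic tray, 132 x 132 mm, fixed. Origin: centre of its underside, z up. Floor 4 mm above the origin; 4 mm wide ridges round the edge and between compartments rise 5 mm above the floor (tops at 9 mm). Compartments: a long bay, 124 (tray's x) x 60 mm, centred at x 0, y +32 mm; two square pockets, 60 x 60 mm, centred at x -32, y -32 mm and x +32, y -32 mm.
- tray_yellow: Shallow yellow plastic tray, 132 x 132 mm, fixed. Origin: centre of its underside, z up. Floor 4 mm above the origin; 4 mm wide ridges round the edge and between compartments rise 5 mm above the floor (tops at 9 mm). Compartments: a long bay, 124 (tray's x) x 60 mm, centred at x 0, y +32 mm; two square pockets, 60 x 60 mm, centred at x -32, y -32 mm and x +32, y -32 mm.
- vial_white: Upright round sample vial of amber glass, paper label and white screw cap (fixed on). Body 28 mm diameter up to z 42 mm, cap 24 mm diameter from z 46 to 60 mm. Origin: centre of the underside, z up. Mass about 35 g.
- flask: Small upright conical flask of clear glass with a green stopper (one rigid piece). Base 34 mm diameter, narrowing from z 4 mm to a 16 mm diameter neck at z 34 mm; stopper 19 mm diameter, from z 46 to 60 mm (the top), to be gripped. Origin: centre of the underside, z up. Mass about 40 g.
- block: Black calibration block lying flat, 36 mm (its x) x 26 mm (its y) x 22 mm high, with a bright metal plate in its top. Origin: centre of the underside, z up. Mass about 60 g.
- syringe_black: Syringe lying flat, white with black thumb disc and black barrel band, 100 mm long along its x. Origin: underside, mid length, z up. Barrel 26 mm diameter, x -30 to +40 mm, axis 13 mm above the origin; flange at x -32 mm, 4 mm thick, 36 wide (y), 26 high, stops rolling; rod and 23 mm thumb disc to x -50; 8 mm nozzle to x +50. About 35 g.
- syringe_orange: Syringe lying flat, white with orange thumb disc and orange barrel band, 100 mm long along its x. Origin: underside, mid length, z up. Barrel 26 mm diameter, x -30 to +40 mm, axis 13 mm above the origin; flange at x -32 mm, 4 mm thick, 36 wide (y), 26 high, stops rolling; rod and 23 mm thumb disc to x -50; 8 mm nozzle to x +50. About 35 g.
- vial_red: Upright round sample vial of amber glass, paper label and red screw cap (fixed on). Body 28 mm diameter up to z 42 mm, cap 24 mm diameter from z 46 to 60 mm. Origin: centre of the underside, z up. Mass about 35 g. Not part of either kit: leave it alone.
- beaker: Small empty clear glass beaker, 42 mm diameter, 56 mm high. Origin: centre of the underside, z up. Not part of either kit: leave it alone.

How it is judged:
By the outcome, as a careful person would: the job done as asked, in the order asked, and still so for the second after the job is handed in, with the robot touching nothing.
It also fails if it takes over 122 s, if anything falls off the work surface, if the arm or the gripper's body presses on something with over 40 N, if the wrist force passes 120 N, or if a joint passes its speed limit or range.

ROBOT

A 6-joint arm with a two-finger parallel gripper is mounted at the origin on the work surface. World frame = base frame: x ahead of the robot, y to its left, z up, the work surface at z = 0. Lengths are in m, angles in rad, forces in N, time in s.
With the tool pointing down it reaches from about 0.4 to 0.825 m from the base axis. Payload 7 kg.
Tool frame: the origin (TCP) lies between the finger pads; the fingertips stand 11 mm ahead of it and the grasp point (between the pads) lies 8 mm behind it; z points along the fingers, y is the line along which they close (so a half turn about z gives the same grasp; the last joint's range is limited). The gripper opens to 88 mm and grips with 3 to 60 N. Pads are 19 mm wide; open, the fingers measure 130 mm over their backs; the gripper's body (78 mm by 193 mm) begins 47 mm behind the grasp point.
Start: joints at [1.596, 0.359, 0.012, 0, -1.224, -0.288], TCP at [0.175, 0.652, 0.238] pointing down, gripper open.
Joint ranges: [-3.07, 3.07], [-1.43, 2.12], [-1.02, 1.25], [-3.03, 1.67], [-3.05, -0], [-3.03, 3.03]. Speed limits (rad/s): [2.39, 2.39, 3.01, 3.14, 3.14, 3.14].

INTERFACE

Orientations are given as a unit quaternion [w, x, y, z].
In Python, from workcell import r, imaging, workorder gives the robot as it stands.
- The arm moves only by the tool play_rows, never from a script. Its argument "commands" is text: rows parted by semicolons, each of 7 numbers parted by spaces: the finger opening in m, from 0 to 0.0876, then the shift along the tool's x, y, z in m, then the turn, a rotation vector about the tool's x, y, z in rad. A call has 1 to 12 rows; each row is the pose to reach, as a shift and turn from the pose commanded when the call began, along the tool's axes at that moment; what a row does not reach only later rows make up. A row lasts 1/8 s, in which the tool goes at most 62.5 mm and 10.7 degrees, less where a joint would pass 70% of its speed; a pose out of reach is approached as far as the arm can. A call with a gripper value outside its range is refused whole. The fingers move at their own pace and stop on an object; the grip force is fixed at half the most. Time passes only in rows, so rows that repeat a pose let the fingers close. It gives the time, the measured TCP pose, the force, the opening and the grip force at its end, in the units of the state.
- r.read_state(): the state, without advancing time (a new reading comes with each control period).
- imaging.snapshot(name): name is "scene" or "top"; returns a dict with "image" (420x560x3 uint8, red, green, blue), "depth" (420x560 float32, m along the optical axis (not along the pixel's ray), 0 where there is no reading), "intrinsics" (3x3 intrinsics, pixels), "rvec" (rotation vector, rad) and "tvec" (3), from world to camera coordinates, as OpenCV has them. Camera axes: x right, y down, z forward; pixel columns grow to the right and rows downward; lengths in m; the calibration is good to about 2 mm. A picture is of the moment at which its call begins.
- workorder.finish_job(): hands the job in; it is judged then, once.
The state is a dict: "clock": time; "q": joint angles; "dq": joint speeds; "tau": joint torques, N m; "ee_pos": TCP position; "ee_rot": TCP orientation; "ft_force": force on the tool from outside, world axes, zero at the start; "torque": the same for the moment, N m; "gripper_width": opening from 0.0 (shut) to 1.0 (fully open); "gripper_force": force on a finger pad.
Only numpy, scipy, OpenCV 4.12 (cv2) and the standard library are available. Lean on these libraries where they do the work, as an engineer would, in place of code of your own. Each camera call takes 0.05 s, during which the arm holds its last target. There are 200 camera calls.

## Working session

There is one attempt and no reset: what is moved stays moved. The work goes in short steps, Python scripts to look and compute and a tool call to move; the robot and the scene stay as the last step left them, time stands still between calls to the robot, and variables do not carry over. Pictures are saved under pics/ and viewed, at most 14 in all, crops included, and the job is handed in when it is done.

Besides the shell and the picture viewer there is one more tool, called as name(argument=value, ...) on one line, values as JSON. play_rows: Moves the arm, as the interface text tells. Its arguments: {"type":"object","properties":{"commands":{"type":"string"}},"required":["commands"]}

```bash
mkdir -p pics; ls
python3 - <<'E'
from workcell import r, imaging
import cv2, numpy as np
s=r.read_state(); print({k:np.round(v,3).tolist() for k,v in s.items()})
for n in ("scene","top"):
    d=imaging.snapshot(n); np.savez(f"{n}0.npz",**d)
    cv2.imwrite(f"pics/{n}0.png",cv2.resize(d["image"][:,:,::-1],(800,600),interpolation=cv2.INTER_CUBIC))
    R=cv2.Rodrigues(d["rvec"])[0]; print(n,d["intrinsics"].tolist(),(-R.T@np.ravel(d["tvec"])).round(3),R.round(3).tolist())
E
```

```text
pics
{'clock': 0.0, 'q': [1.596, 0.359, 0.011, -0.0, -1.224, -0.288], 'dq': [-0.0, -0.001, 0.001, -0.001, -0.001, 0.0], 'tau': [-0.001, -58.271, 29.305, 6.997, 0.007, -0.0], 'ee_pos': [0.175, 0.651, 0.237], 'ee_rot': [0.001, 0.991, -0.131, -0.0], 'ft_force': [0.392, -0.055, 0.039], 'torque': [0.04, 0.036, 0.04], 'gripper_force': 0.0, 'gripper_width': 0.998}
scene [[422.04036269917935, 0.0, 278.87574145440607], [0.0, 422.04036269917935, 211.9311130237221], [0.0, 0.0, 1.0]] [ 0.747 -0.334  0.696] [[0.89, 0.455, -0.005], [0.39, -0.769, -0.506], [-0.234, 0.448, -0.863]]
top [[411.96884632918994, 0.0, 280.3515528489248], [0.0, 411.96884632918994, 205.3058555265673], [0.0, 0.0, 1.0]] [ 0.404 -0.002  0.821] [[0.004, -1.0, -0.027], [-0.984, 0.001, -0.181], [0.18, 0.028, -0.983]]
```

View pics/scene0.png

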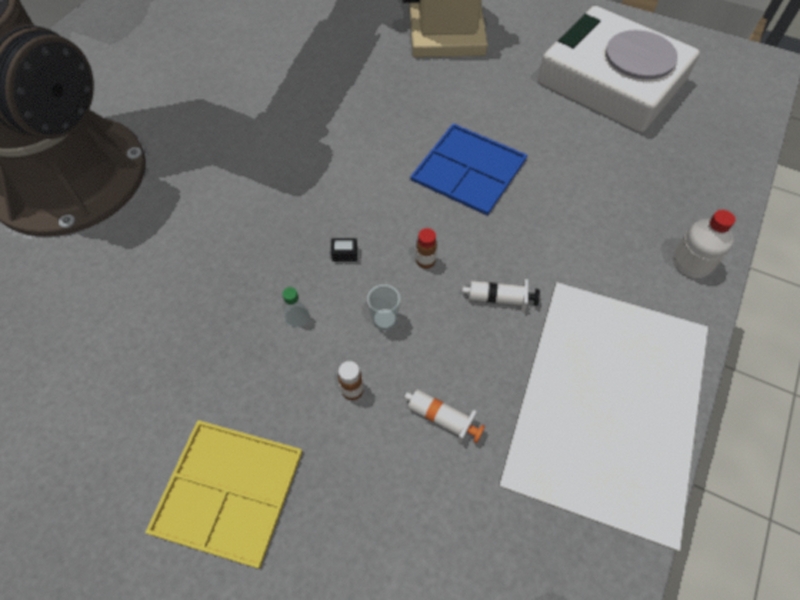

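View pics/top0.png

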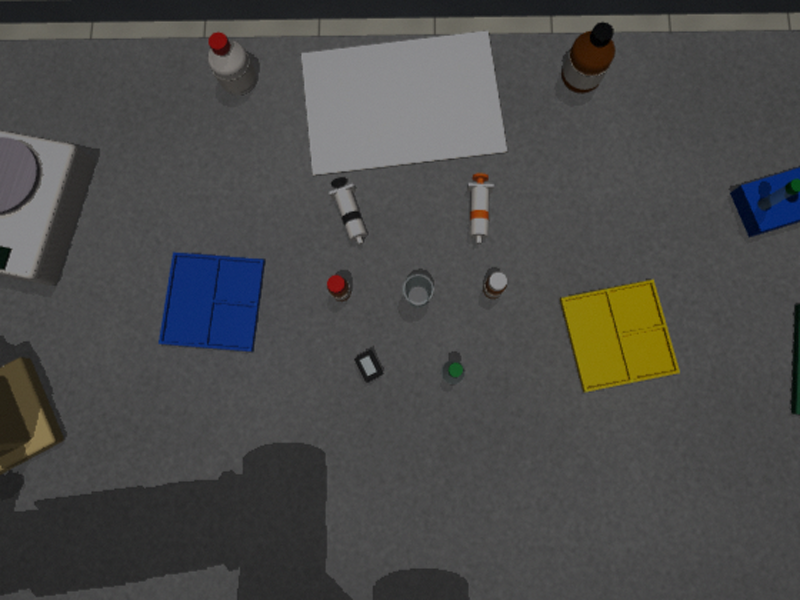

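The scene view shows the blue tray at (470,167), yellow at (225,493), black syringe (503,293), orange (443,415), white vial (350,380), flask (293,305), block (344,249), red vial (427,248) and beaker (384,305). The top view shows the same pieces between (330,180) and (500,380), with the trays at (212,302) and (620,335). Next I'll enlarge the pieces and measure the trays by colour.

```bash
cat > h.py <<'E'
import numpy as np, cv2
def load(f): return dict(np.load(f))
def cam(d):
    R=cv2.Rodrigues(d["rvec"])[0]; t=np.ravel(d["tvec"]); return R,t,d["intrinsics"]
def onplane(d,uv,z):
    R,t,K=cam(d); c=-R.T@t
    ray=(R.T@np.linalg.inv(K)@np.c_[np.atleast_2d(uv),np.ones(len(np.atleast_2d(uv)))].T).T
    return c+ray*((z-c[2])/ray[:,2])[:,None]
def tri(d1,p1,d2,p2):
    P=[d["intrinsics"]@np.c_[cam(d)[0],cam(d)[1]] for d in (d1,d2)]
    X=cv2.triangulatePoints(P[0],P[1],np.float64(p1).reshape(-1,2).T,np.float64(p2).reshape(-1,2).T)
    return (X[:3]/X[3]).T
def cloud(d):
    R,t,K=cam(d); v,u=np.mgrid[0:420,0:560]
    z=d["depth"]; p=np.stack([(u-K[0,2])/K[0,0]*z,(v-K[1,2])/K[1,1]*z,z],-1)
    return (p-t)@R
E
python3 - <<'E'
from h import *
T=load("top0.npz");S=load("scene0.npz")
for n,d,(x,y,w,h),k in (("top",T,(215,115,150,160),3.75),("scene",S,(180,155,210,160),3.75)):
    c=cv2.resize(d["image"][y:y+h,x:x+w,::-1],None,fx=k,fy=k,interpolation=cv2.INTER_CUBIC)
    c=np.clip(c*1.5,0,255).astype(np.uint8)
    for u in range(x//10*10+10,x+w,10):
        p=int((u-x+.5)*k); cv2.line(c,(p,0),(p,5),(0,255,255),1)
        if u%20==0: cv2.putText(c,str(u),(p-10,16),0,.35,(0,255,255),1)
    for u in range(y//10*10+10,y+h,10):
        p=int((u-y+.5)*k); cv2.line(c,(0,p),(5,p),(0,255,255),1)
        if u%20==0: cv2.putText(c,str(u),(8,p+4),0,.35,(0,255,255),1)
    cv2.imwrite(f"pics/{n}_crop.png",c)
for name,lo,hi,reg in (("blue",(105,150,40),(125,255,255),((100,170,200,255),(270,80,380,160))),("yellow",(20,120,60),(35,255,255),((380,190,490,280),(90,280,230,410)))):
    for d,(x0,y0,x1,y1),n in ((T,reg[0],"top"),(S,reg[1],"scene")):
        m=cv2.inRange(cv2.cvtColor(d["image"],cv2.COLOR_RGB2HSV),lo,hi); mm=np.zeros_like(m); mm[y0:y1,x0:x1]=m[y0:y1,x0:x1]
        c=max(cv2.findContours(mm,0,2)[0],key=cv2.contourArea)
        C=cloud(d)[mm>0]; 
        g=onplane(d,c[:,0].astype(float),0.008)[:,:2].astype(np.float32)*1000
        (cx,cy),(w,h),a=cv2.minAreaRect(g); print(name,n,"ctr",round(cx,1),round(cy,1),"size",round(w,1),round(h,1),"ang",round(a,2),"depth z med",np.round(np.nanpercentile(C[:,2],[10,50,90]),4))
E
```

```text
blue top ctr 543.0 288.6 size 133.1 132.4 ang 85.4 depth z med [0.002  0.004  0.0083]
blue scene ctr 545.9 287.1 size 134.3 131.1 ang 85.39 depth z med [0.0031 0.0048 0.0089]
yellow top ctr 495.9 -279.2 size 133.2 134.7 ang 11.36 depth z med [0.0015 0.0036 0.0079]
yellow scene ctr 498.0 -279.5 size 132.6 131.5 ang 11.44 depth z med [0.0021 0.0038 0.0081]
```

View pics/top_crop.png

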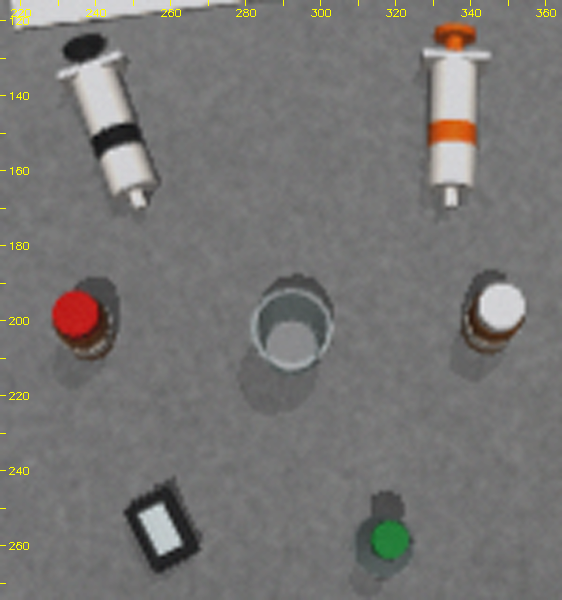

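View pics/scene_crop.png

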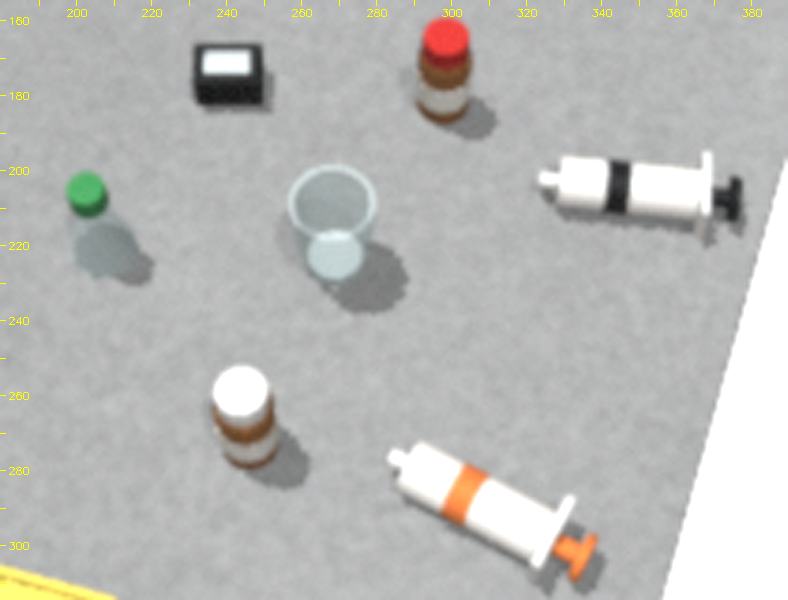

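Top crop (pixels in the crop): white cap (502,307), green stopper (390,540), block plate (160,528), black syringe tip (140,203), band (117,139) and disc (84,47), orange tip (450,204), band (453,132) and disc (456,36).

Scene crop: white cap (242,389), stopper (86,187), plate (228,62), black tip (540,180), band (620,187) and disc (737,199), orange tip (391,457), band (464,495) and disc (584,556).

Next I'll triangulate these and cross-check them with depth.

Run:
```python
from h import *
T=load("top0.npz");S=load("scene0.npz")
N=["white","green","plate","red","btip","bband","bdisc","otip","oband","odisc"]
t=np.array([(502,307),(390,540),(160,528),(76,314),(140,203),(117,139),(84,47),(450,204),(453,132),(456,36)])/3.75-.5+[215,115]
s=np.array([(242,389),(86,187),(228,62),(446,38),(540,180),(620,187),(737,199),(391,457),(464,495),(584,556)])/3.75-.5+[180,155]
X=tri(T,t,S,s)*1000
for n,x in zip(N,X): print(n,x.round(1))
CT,CS=cloud(T).reshape(-1,3)*1000,cloud(S).reshape(-1,3)*1000
for n,zl,zh,i,rad in (("white",52,70,0,25),("green",52,70,1,20),("red",52,70,3,25),("block",18,30,2,30),("bsyr",15,40,5,60),("osyr",15,40,8,60)):
    for nm,C in (("top",CT),("scene",CS)):
        m=(np.hypot(*(C[:,:2]-X[i,:2]).T)<rad)&(C[:,2]>zl)&(C[:,2]<zh); P=C[m]
        if len(P)<5: print(n,nm,"few",len(P)); continue
        (cx,cy),(w,h),a=cv2.minAreaRect(P[:,:2].astype(np.float32))
        e=np.linalg.svd(P[:,:2]-P[:,:2].mean(0),full_matrices=False)[2][0]
        print(n,nm,len(P),"mean",P.mean(0).round(1),"zmax",np.percentile(P[:,2],95).round(1),"rect",np.round([cx,cy,w,h,a],1),"axis",np.degrees(np.arctan2(e[1],e[0])).round(1))
```

```text
white [ 561.9 -107.8   58.6]
green [445.3 -50.4  58.8]
plate [452.9  65.4  21.2]
red [558.5 106.6  56.6]
btip [627.8  78.6  13. ]
bband [664.8  92.5  12.7]
bdisc [719.3 112.7  11.3]
otip [627.2 -88.8  11.8]
oband [665.9 -91.2  15.9]
odisc [723.9 -92.9  12.3]
white top 130 mean [ 560.3 -108.2   58.9] zmax 61.4 rect [ 560.2 -108.3   22.7   22.2   89.5] axis -47.9
white scene 170 mean [ 563.  -109.1   59. ] zmax 61.2 rect [ 562.3 -108.1   21.5   24.1   29. ] axis -51.6
green top 82 mean [444.3 -51.1  59.4] zmax 61.5 rect [444.6 -51.1  16.8  16.5  89.6] axis -159.0
green scene 94 mean [446.8 -51.8  58.8] zmax 61.2 rect [446.5 -51.1  18.6  16.1  18.2] axis -2.1
red top 128 mean [556.9 105.4  59.1] zmax 61.4 rect [556.7 105.4  22.3  22.6   3. ] axis -178.7
red scene 126 mean [559.4 104.7  59.2] zmax 61.8 rect [558.6 106.   23.   22.6  46.2] axis -84.7
block top 248 mean [451.4  63.8  21.7] zmax 23.9 rect [451.4  63.9  35.6  25.2  27.2] axis -151.1
block scene 220 mean [453.3  64.   22.1] zmax 24.3 rect [453.   64.4  35.9  28.   27.7] axis 27.3
bsyr top 530 mean [672.9  95.6  22.4] zmax 26.9 rect [673.   93.4  99.9  35.   24. ] axis -159.9
bsyr scene 575 mean [675.7  92.8  22.8] zmax 27.2 rect [673.   97.9  99.8  36.7  15.5] axis -159.8
osyr top 538 mean [675.9 -90.7  22.3] zmax 26.3 rect [675.7 -93.7  99.7  34.9   1.2] axis 177.4
osyr scene 752 mean [677.7 -93.1  22.9] zmax 26.8 rect [676.2 -93.7  99.5  35.8   2.2] axis -2.0
```

Triangulation and depth agree to about 2 mm. Cap tops are at about 60 mm, the block top at 22 mm, tray floors at 4 mm and ridges at 8–9 mm. I'll write a goal helper and start with the white vial.

```bash
cat > g.py <<'E'
import sys, numpy as np
from scipy.spatial.transform import Rotation as Rn
from workcell import r
# usage: g.py x y z yaw [x y z yaw ...]  (mm, deg; yaw = world angle of tool x, tool down)
s=r.read_state(); q=s["ee_rot"]; R=Rn.from_quat([*q[1:],q[0]]); p=np.array(s["ee_pos"])
print("t",round(s["clock"],2),"p",(p*1000).round(1),"yaw",np.degrees(np.arctan2(*R.as_matrix()[1::-1,0])).round(2),"w",round(s["gripper_width"],3),"F",np.round(s["ft_force"],1),"q",np.round(s["q"],2))
for x,y,z,a in np.array(sys.argv[1:],float).reshape(-1,4):
    G=Rn.from_euler("z",a,degrees=True)*Rn.from_euler("x",180,degrees=True)
    print((x,y,z,a),"shift",R.inv().apply(np.array([x,y,z])/1000-p).round(4),"turn",(R.inv()*G).as_rotvec().round(4))
E
python3 g.py 561.3 -108.2 110 -15 561.3 -108.2 22 -15
```

```text
t 0.1 p [175.3 651.4 236.7] yaw -15.06 w 1.004 F [-0.1 -0.  -0.9] q [ 1.6   0.36  0.01 -0.   -1.22 -0.29]
(np.float64(561.3), np.float64(-108.2), np.float64(110.0), np.float64(-15.0)) shift [0.5701 0.633  0.1278] turn [ 0.0015 -0.0001 -0.0011]
(np.float64(561.3), np.float64(-108.2), np.float64(22.0), np.float64(-15.0)) shift [0.5701 0.6329 0.2158] turn [ 0.0015 -0.0001 -0.0011]
```

play_rows(commands="0.056 0.57 0.633 0.127 0 0 0;0.056 0.57 0.633 0.127 0 0 0;0.056 0.57 0.633 0.127 0 0 0;0.056 0.57 0.633 0.127 0 0 0;0.056 0.57 0.633 0.127 0 0 0;0.056 0.57 0.633 0.127 0 0 0;0.056 0.57 0.633 0.127 0 0 0;0.056 0.57 0.633 0.127 0 0 0;0.056 0.57 0.633 0.127 0 0 0;0.056 0.57 0.633 0.127 0 0 0;0.056 0.57 0.633 0.127 0 0 0;0.056 0.57 0.633 0.127 0 0 0")

```text
clock: 1.6
ee_pos: [0.5121, -0.0114, 0.1267]
ee_rot: [-0.0, 0.991, -0.131, 0.0]
ft_force: [1.0, 0.3, 0.2]
gripper_width: 0.636
gripper_force: 0.0
```

```bash
python3 g.py 561.3 -108.2 110 -15 561.3 -108.2 22 -15
```

```text
t 1.6 p [512.1 -11.4 126.7] yaw -15.04 w 0.636 F [1.  0.3 0.2] q [ 0.36  0.2  -0.49  0.   -0.88  0.95]
(np.float64(561.3), np.float64(-108.2), np.float64(110.0), np.float64(-15.0)) shift [0.0726 0.0807 0.0167] turn [-0.0002 -0.0003 -0.0008]
(np.float64(561.3), np.float64(-108.2), np.float64(22.0), np.float64(-15.0)) shift [0.0726 0.0807 0.1047] turn [-0.0002 -0.0003 -0.0008]
```

play_rows(commands="0.056 0.073 0.081 0.017 0 0 0;0.056 0.073 0.081 0.017 0 0 0;0.056 0.073 0.081 0.017 0 0 0;0.056 0.073 0.081 0.017 0 0 0;0.056 0.073 0.081 0.017 0 0 0")

```text
clock: 2.22
ee_pos: [0.5607, -0.1057, 0.1103]
ee_rot: [-0.0, 0.991, -0.13, 0.0]
ft_force: [-0.6, -0.1, 0.3]
gripper_width: 0.638
gripper_force: 0.0
```

```bash
python3 g.py 561.3 -108.2 22 -15
python3 - <<'E'
from workcell import imaging
import cv2,numpy as np
o=[]
for n,(x,y) in (("top",(300,140)),("scene",(170,170))):
    d=imaging.snapshot(n); o.append(cv2.resize(d["image"][y:y+120,x-20:x+110,::-1],None,fx=3,fy=3,interpolation=2))
cv2.imwrite("pics/a1.png",np.clip(np.hstack(o)*1.4,0,255).astype(np.uint8))
E
```

```text
t 2.23 p [ 560.7 -105.7  110.3] yaw -14.99 w 0.638 F [-0.6 -0.1  0.3] q [ 0.16  0.3  -0.39 -0.   -0.88  1.15]
(np.float64(561.3), np.float64(-108.2), np.float64(22.0), np.float64(-15.0)) shift [0.0012 0.0022 0.0883] turn [-0.0002 -0.0002  0.0002]
```

View pics/a1.png

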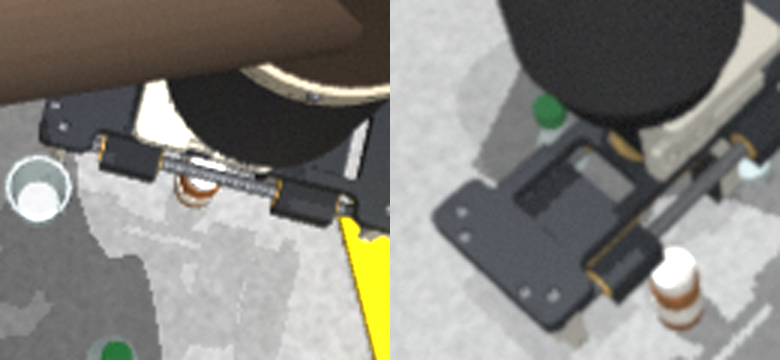

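The picture shows the gripper above the white vial (left view 195,180; right view 675,290), with the beaker clear at (38,188). Next I descend and grip the body.

play_rows(commands="0.056 0.001 0.002 0.03 0 0 0;0.056 0.001 0.002 0.06 0 0 0;0.056 0.001 0.002 0.088 0 0 0;0.056 0.001 0.002 0.088 0 0 0;0.056 0.001 0.002 0.088 0 0 0;0.02 0.001 0.002 0.088 0 0 0;0.02 0.001 0.002 0.088 0 0 0;0.02 0.001 0.002 0.088 0 0 0;0.02 0.001 0.002 0.088 0 0 0;0.02 0.001 0.002 0.088 0 0 0")

```text
clock: 3.58
ee_pos: [0.5616, -0.1089, 0.0223]
ee_rot: [0.0, 0.991, -0.131, 0.0]
ft_force: [-1.8, 0.2, 5.5]
gripper_width: 0.308
gripper_force: 30.0
```

```bash
python3 g.py 561 -108 130 -15 510 258.5 130 -15 510 258.5 27 -15
```

```text
t 3.58 p [ 561.6 -108.9   22.3] yaw -15.05 w 0.308 F [-1.8  0.2  5.5] q [ 0.15  0.42 -0.47  0.   -0.69  1.16]
(np.float64(561.0), np.float64(-108.0), np.float64(130.0), np.float64(-15.0)) shift [-0.0008 -0.0007 -0.1077] turn [-0.     -0.0004 -0.0009]
(np.float64(510.0), np.float64(258.5), np.float64(130.0), np.float64(-15.0)) shift [-0.1452 -0.3414 -0.1077] turn [-0.     -0.0004 -0.0009]
(np.float64(510.0), np.float64(258.5), np.float64(27.0), np.float64(-15.0)) shift [-0.1452 -0.3414 -0.0047] turn [-0.     -0.0004 -0.0009]
```

play_rows(commands="0.02 0 0 -0.055 0 0 0;0.02 0 0 -0.108 0 0 0;0.02 -0.145 -0.341 -0.108 0 0 0;0.02 -0.145 -0.341 -0.108 0 0 0;0.02 -0.145 -0.341 -0.108 0 0 0;0.02 -0.145 -0.341 -0.108 0 0 0;0.02 -0.145 -0.341 -0.108 0 0 0;0.02 -0.145 -0.341 -0.108 0 0 0;0.02 -0.145 -0.341 -0.108 0 0 0;0.02 -0.145 -0.341 -0.108 0 0 0;0.02 -0.145 -0.341 -0.108 0 0 0;0.02 -0.145 -0.341 -0.108 0 0 0")

```text
clock: 5.08
ee_pos: [0.5102, 0.257, 0.13]
ee_rot: [0.0, 0.991, -0.132, -0.0]
ft_force: [-0.3, -0.1, -1.3]
gripper_width: 0.308
gripper_force: 30.0
```

```bash
python3 g.py 510 258.5 27 -15
```

```text
t 5.08 p [510.2 257.  130. ] yaw -15.15 w 0.308 F [-0.3 -0.1 -1.3] q [ 0.81  0.28 -0.36 -0.   -0.92  0.5 ]
(np.float64(510.0), np.float64(258.5), np.float64(27.0), np.float64(-15.0)) shift [-0.0006 -0.0014  0.103 ] turn [ 0.      0.0001 -0.0027]
```

play_rows(commands="0.02 0 -0.001 0.05 0 0 0;0.02 0 -0.001 0.09 0 0 0;0.02 0 -0.001 0.1 0 0 0;0.02 0 -0.001 0.103 0 0 0;0.02 0 -0.001 0.103 0 0 0;0.02 0 -0.001 0.103 0 0 0")

```text
clock: 5.82
ee_pos: [0.5109, 0.2597, 0.0284]
ee_rot: [-0.001, 0.991, -0.131, 0.001]
ft_force: [0.0, 0.1, -0.1]
gripper_width: 0.308
gripper_force: 30.0
```

```bash
python3 g.py 673.5 95.6 110 20.3
```

```text
t 5.83 p [510.9 259.7  28.4] yaw -15.05 w 0.308 F [ 0.   0.1 -0.1] q [ 0.81  0.41 -0.46  0.   -0.7   0.5 ]
(np.float64(673.5), np.float64(95.6), np.float64(110.0), np.float64(20.3)) shift [ 0.1997  0.1161 -0.0816] turn [-0.0016 -0.0019 -0.617 ]
```

play_rows(commands="0.02 0 0 0.002 0 0 0;0.02 0 0 0.002 0 0 0;0.034 0 0 0.002 0 0 0;0.044 0 0 0.002 0 0 0;0.044 0 0 0.002 0 0 0;0.044 0 0 -0.04 0 0 0;0.044 0 0 -0.08 0 0 0;0.044 0 0 -0.08 0 0 0")

```text
clock: 6.82
ee_pos: [0.5119, 0.2605, 0.1103]
ee_rot: [-0.002, 0.991, -0.131, 0.002]
ft_force: [0.0, 0.2, 0.0]
gripper_width: 0.501
gripper_force: 0.0
```

```bash
python3 g.py 673.5 95.6 110 20.3
```

```text
t 6.83 p [511.9 260.5 110.3] yaw -15.03 w 0.501 F [0.  0.2 0. ] q [ 0.81  0.31 -0.38  0.   -0.87  0.5 ]
(np.float64(673.5), np.float64(95.6), np.float64(110.0), np.float64(20.3)) shift [0.1988 0.1174 0.0004] turn [-0.0038 -0.0049 -0.6166]
```

play_rows(commands="0.056 0.199 0.117 0 -0.004 -0.005 -0.617;0.056 0.199 0.117 0 -0.004 -0.005 -0.617;0.056 0.199 0.117 0 -0.004 -0.005 -0.617;0.056 0.199 0.117 0 -0.004 -0.005 -0.617;0.056 0.199 0.117 0 -0.004 -0.005 -0.617;0.056 0.199 0.117 0 -0.004 -0.005 -0.617;0.056 0.199 0.117 0 -0.004 -0.005 -0.617;0.056 0.199 0.117 0 -0.004 -0.005 -0.617")

```text
clock: 7.82
ee_pos: [0.6715, 0.0955, 0.1072]
ee_rot: [0.002, 0.984, 0.177, -0.003]
ft_force: [-0.2, 0.1, -0.7]
gripper_width: 0.643
gripper_force: 0.0
```

```bash
python3 g.py 673.5 95.6 18.5 20.3
python3 - <<'E'
from workcell import imaging
import cv2,numpy as np
o=[]
for n,(x,y) in (("top",(105,170)),("scene",(260,60))):
    d=imaging.snapshot(n); o.append(cv2.resize(d["image"][y:y+130,x:x+130,::-1],None,fx=3,fy=3,interpolation=2))
cv2.imwrite("pics/a2.png",np.clip(np.hstack(o)*1.4,0,255).astype(np.uint8))
E
```

```text
t 7.83 p [671.5  95.5 107.2] yaw 20.38 w 0.643 F [-0.2  0.1 -0.7] q [ 0.43  0.47 -0.14  0.   -0.97  1.5 ]
(np.float64(673.5), np.float64(95.6), np.float64(18.5), np.float64(20.3)) shift [0.0024 0.0004 0.0887] turn [0.0022 0.0057 0.0013]
```

View pics/a2.png

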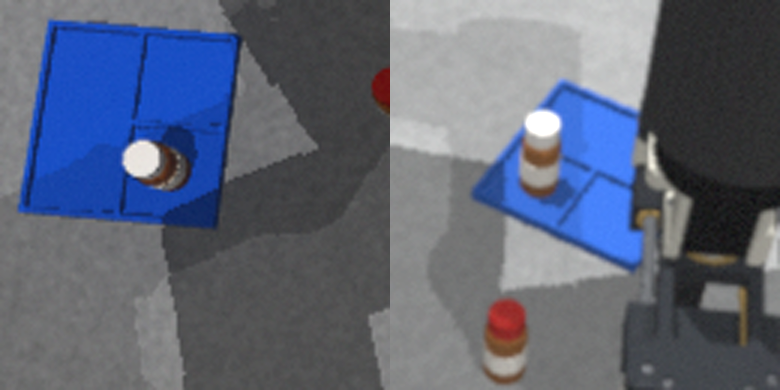

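The white vial stands upright in the near blue pocket (top view base at about 175,170). Next I descend on the black syringe.

play_rows(commands="0.056 0.002 0 0.03 0.002 0.006 0;0.056 0.002 0 0.06 0.002 0.006 0;0.056 0.002 0 0.089 0.002 0.006 0;0.056 0.002 0 0.089 0.002 0.006 0;0.056 0.002 0 0.089 0.002 0.006 0;0.015 0.002 0 0.089 0.002 0.006 0;0.015 0.002 0 0.089 0.002 0.006 0;0.015 0.002 0 0.089 0.002 0.006 0;0.015 0.002 0 0.089 0.002 0.006 0;0.015 0.002 0 0.089 0.002 0.006 0")

```text
clock: 9.18
ee_pos: [0.6736, 0.0948, 0.0183]
ee_rot: [0.0, 0.984, 0.176, 0.0]
ft_force: [-0.4, 0.3, 2.8]
gripper_width: 0.291
gripper_force: 30.0
```

```bash
python3 g.py 673.5 95.6 120 20.3 547.1 319.7 120 -4.6
```

```text
t 9.18 p [673.6  94.8  18.3] yaw 20.3 w 0.291 F [-0.4  0.3  2.8] q [ 0.43  0.56 -0.21  0.   -0.8   1.5 ]
(np.float64(673.5), np.float64(95.6), np.float64(120.0), np.float64(20.3)) shift [ 0.0002 -0.0008 -0.1017] turn [ 0.0003 -0.0005 -0.0001]
(np.float64(547.1), np.float64(319.7), np.float64(120.0), np.float64(-4.6)) shift [-0.0406 -0.2548 -0.1018] turn [ 2.000e-04 -6.000e-04  4.345e-01]
```

play_rows(commands="0.015 0 0 -0.05 0 0 0;0.015 0 0 -0.102 0 0 0;0.015 -0.041 -0.255 -0.102 0 0 0.4345;0.015 -0.041 -0.255 -0.102 0 0 0.4345;0.015 -0.041 -0.255 -0.102 0 0 0.4345;0.015 -0.041 -0.255 -0.102 0 0 0.4345;0.015 -0.041 -0.255 -0.102 0 0 0.4345;0.015 -0.041 -0.255 -0.102 0 0 0.4345;0.015 -0.041 -0.255 -0.102 0 0 0.4345;0.015 -0.041 -0.255 -0.102 0 0 0.4345;0.015 -0.041 -0.255 -0.102 0 0 0.4345")

```text
clock: 10.55
ee_pos: [0.547, 0.3188, 0.1198]
ee_rot: [0.0, 0.999, -0.041, 0.0]
ft_force: [0.4, 0.7, -1.2]
gripper_width: 0.29
gripper_force: 30.0
```

```bash
python3 g.py 547.1 319.7 23 -4.6
python3 - <<'E'
from workcell import imaging
import cv2,numpy as np
o=[]
for n,(x,y) in (("top",(85,150)),("scene",(260,40))):
    d=imaging.snapshot(n); o.append(cv2.resize(d["image"][y:y+130,x:x+130,::-1],None,fx=3,fy=3,interpolation=2))
cv2.imwrite("pics/a3.png",np.clip(np.hstack(o)*1.4,0,255).astype(np.uint8))
E
```

```text
t 10.55 p [547.  318.8 119.8] yaw -4.68 w 0.29 F [ 0.4  0.7 -1.2] q [ 0.84  0.39 -0.23  0.   -0.95  0.65]
(np.float64(547.1), np.float64(319.7), np.float64(23.0), np.float64(-4.6)) shift [-0.     -0.001   0.0968] turn [ 0.0003 -0.0001 -0.0014]
```

View pics/a3.png

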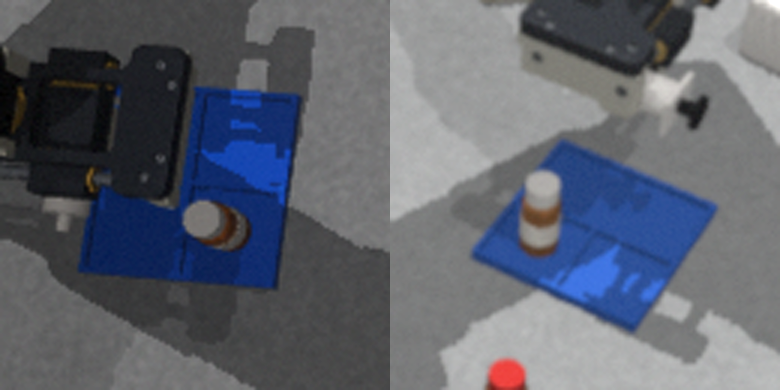

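The syringe is held level over the bay (nozzle at 65,220 left, disc at 690,105 right). Next I lower and release it.

play_rows(commands="0.015 0 -0.001 0.04 0 0 0;0.015 0 -0.001 0.075 0 0 0;0.015 0 -0.001 0.09 0 0 0;0.015 0 -0.001 0.096 0 0 0;0.015 0 -0.001 0.0975 0 0 0;0.015 0 -0.001 0.0975 0 0 0;0.015 0 -0.001 0.0975 0 0 0")

```text
clock: 11.52
ee_pos: [0.547, 0.3211, 0.0233]
ee_rot: [-0.0, 0.999, -0.04, 0.001]
ft_force: [0.1, -0.2, -0.1]
gripper_width: 0.288
gripper_force: 30.0
```

```bash
python3 g.py 547.1 319.7 22.3 -4.6
```

```text
t 11.53 p [547.  321.1  23.3] yaw -4.6 w 0.288 F [ 0.1 -0.2 -0.1] q [ 0.84  0.5  -0.32  0.   -0.75  0.65]
(np.float64(547.1), np.float64(319.7), np.float64(22.3), np.float64(-4.6)) shift [0.0002 0.0014 0.001 ] turn [-0.001  -0.0012  0.0001]
```

play_rows(commands="0.015 0 0.001 0.001 0 0 0;0.015 0 0.001 0.001 0 0 0;0.028 0 0.001 0.001 0 0 0;0.034 0 0.001 0.001 0 0 0;0.038 0 0.001 0.001 0 0 0;0.038 0 0.001 0.001 0 0 0;0.038 0 0.001 -0.02 0 0 0;0.038 0 0.001 -0.06 0 0 0;0.038 0 0.001 -0.11 0 0 0;0.038 0 0.001 -0.11 0 0 0")

```text
clock: 12.78
ee_pos: [0.5486, 0.3214, 0.1371]
ee_rot: [-0.003, 0.999, -0.04, 0.003]
ft_force: [0.2, 0.4, -0.9]
gripper_width: 0.432
gripper_force: 0.0
```

```bash
python3 g.py 445.5 -51.1 132 -15
```

```text
t 12.78 p [548.6 321.4 137.1] yaw -4.56 w 0.432 F [ 0.2  0.4 -0.9] q [ 0.84  0.37 -0.22  0.   -0.98  0.65]
(np.float64(445.5), np.float64(-51.1), np.float64(132.0), np.float64(-15.0)) shift [-0.0732  0.3796  0.0026] turn [-0.0061 -0.0054  0.1822]
```

play_rows(commands="0.05 -0.073 0.38 0.003 -0.006 -0.005 0.182;0.05 -0.073 0.38 0.003 -0.006 -0.005 0.182;0.05 -0.073 0.38 0.003 -0.006 -0.005 0.182;0.05 -0.073 0.38 0.003 -0.006 -0.005 0.182;0.05 -0.073 0.38 0.003 -0.006 -0.005 0.182;0.05 -0.073 0.38 0.003 -0.006 -0.005 0.182;0.05 -0.073 0.38 0.003 -0.006 -0.005 0.182;0.05 -0.073 0.38 0.003 -0.006 -0.005 0.182;0.05 -0.073 0.38 0.003 -0.006 -0.005 0.182;0.05 -0.073 0.38 0.003 -0.006 -0.005 0.182")

```text
clock: 14.02
ee_pos: [0.4437, -0.0522, 0.1293]
ee_rot: [0.003, 0.992, -0.13, -0.003]
ft_force: [-0.4, 0.6, -1.2]
gripper_width: 0.568
gripper_force: 0.0
```

```bash
python3 g.py 445.5 -51.1 47 -15
python3 - <<'E'
from workcell import imaging
import cv2,numpy as np
o=[]
for n,(x,y) in (("top",(85,150)),("scene",(260,40))):
    d=imaging.snapshot(n); o.append(cv2.resize(d["image"][y:y+130,x:x+130,::-1],None,fx=3,fy=3,interpolation=2))
cv2.imwrite("pics/a4.png",np.clip(np.hstack(o)*1.4,0,255).astype(np.uint8))
E
```

```text
t 14.03 p [443.7 -52.2 129.3] yaw -14.94 w 0.568 F [-0.4  0.6 -1.2] q [ 0.33  0.09 -0.62  0.   -0.87  0.98]
(np.float64(445.5), np.float64(-51.1), np.float64(47.0), np.float64(-15.0)) shift [ 0.0018 -0.0021  0.0823] turn [0.0066 0.0043 0.001 ]
```

View pics/a4.png

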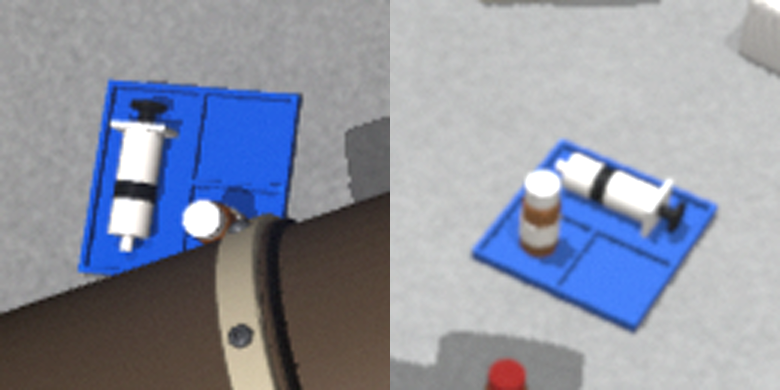

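The blue kit is in place: the syringe lies in the bay (140,175) and the vial stands in its pocket. Next is the flask.

play_rows(commands="0.05 0.002 -0.002 0.03 0.006 0.004 0;0.05 0.002 -0.002 0.06 0.006 0.004 0;0.05 0.002 -0.002 0.082 0.006 0.004 0;0.05 0.002 -0.002 0.082 0.006 0.004 0;0.05 0.002 -0.002 0.082 0.006 0.004 0;0.03 0.002 -0.002 0.082 0.006 0.004 0;0.01 0.002 -0.002 0.082 0.006 0.004 0;0.01 0.002 -0.002 0.082 0.006 0.004 0;0.01 0.002 -0.002 0.082 0.006 0.004 0;0.01 0.002 -0.002 0.082 0.006 0.004 0;0.01 0.002 -0.002 0.082 0.006 0.004 0")

```text
clock: 15.5
ee_pos: [0.4454, -0.0522, 0.0476]
ee_rot: [0.0, 0.991, -0.131, 0.0]
ft_force: [-0.4, -0.0, 4.7]
gripper_width: 0.206
gripper_force: 30.0
```

```bash
python3 g.py 445 -51 150 -15 472 -317 150 -15
```

```text
t 15.5 p [445.4 -52.2  47.6] yaw -15.02 w 0.206 F [-0.4 -0.   4.7] q [ 0.33  0.22 -0.72  0.   -0.64  0.98]
(np.float64(445.0), np.float64(-51.0), np.float64(150.0), np.float64(-15.0)) shift [-0.0007 -0.001  -0.1024] turn [ 0.0005 -0.0001 -0.0003]
(np.float64(472.0), np.float64(-317.0), np.float64(150.0), np.float64(-15.0)) shift [ 0.0943  0.2489 -0.1023] turn [ 0.0005 -0.0001 -0.0003]
```

play_rows(commands="0.01 0 0 -0.05 0 0 0;0.01 0 0 -0.102 0 0 0;0.01 0.094 0.249 -0.102 0 0 0;0.01 0.094 0.249 -0.102 0 0 0;0.01 0.094 0.249 -0.102 0 0 0;0.01 0.094 0.249 -0.102 0 0 0;0.01 0.094 0.249 -0.102 0 0 0;0.01 0.094 0.249 -0.102 0 0 0;0.01 0.094 0.249 -0.102 0 0 0;0.01 0.094 0.249 -0.102 0 0 0;0.01 0.094 0.249 -0.102 0 0 0")

```text
clock: 16.88
ee_pos: [0.4718, -0.3161, 0.1499]
ee_rot: [0.0, 0.992, -0.13, 0.0]
ft_force: [-0.5, 0.5, -0.4]
gripper_width: 0.204
gripper_force: 30.0
```

```bash
python3 g.py 472 -317 52 -15
```

```text
t 16.88 p [ 471.8 -316.1  149.9] yaw -14.94 w 0.204 F [-0.5  0.5 -0.4] q [-0.25  0.26 -0.35  0.   -0.97  1.56]
(np.float64(472.0), np.float64(-317.0), np.float64(52.0), np.float64(-15.0)) shift [0.0004 0.0008 0.0979] turn [ 0.0005 -0.0004  0.001 ]
```

play_rows(commands="0.01 0 0 0.04 0 0 0;0.01 0 0 0.08 0 0 0;0.01 0 0 0.092 0 0 0;0.01 0 0 0.0965 0 0 0;0.01 0 0 0.0975 0 0 0;0.01 0 0 0.0975 0 0 0;0.01 0 0 0.0975 0 0 0")

```text
clock: 17.75
ee_pos: [0.472, -0.3173, 0.053]
ee_rot: [0.0, 0.991, -0.131, 0.001]
ft_force: [-0.3, 0.4, -1.1]
gripper_width: 0.207
gripper_force: 30.0
```

```bash
python3 g.py 472 -317 51.6 -15
```

```text
t 17.75 p [ 472.  -317.3   53. ] yaw -15.03 w 0.207 F [-0.3  0.4 -1.1] q [-0.25  0.37 -0.45  0.   -0.75  1.56]
(np.float64(472.0), np.float64(-317.0), np.float64(51.6), np.float64(-15.0)) shift [-0.0001 -0.0003  0.0014] turn [ 0.0006 -0.0014 -0.0005]
```

play_rows(commands="0.01 0 0 0.0015 0 0 0;0.01 0 0 0.0015 0 0 0;0.022 0 0 0.0015 0 0 0;0.03 0 0 0.0015 0 0 0;0.036 0 0 0.0015 0 0 0;0.036 0 0 0.0015 0 0 0;0.036 0 0 -0.02 0 0 0;0.036 0 0 -0.06 0 0 0;0.036 0 0 -0.09 0 0 0;0.036 0 0 -0.09 0 0 0")

```text
clock: 19.0
ee_pos: [0.473, -0.3176, 0.1447]
ee_rot: [0.001, 0.991, -0.131, 0.002]
ft_force: [-0.5, 0.0, -0.5]
gripper_width: 0.41
gripper_force: 0.0
```

```bash
python3 g.py 452.5 64.2 120 27.5
```

```text
t 19.0 p [ 473.  -317.6  144.7] yaw -15.01 w 0.41 F [-0.5  0.  -0.5] q [-0.25  0.26 -0.35  0.   -0.95  1.56]
(np.float64(452.5), np.float64(64.2), np.float64(120.0), np.float64(27.5)) shift [-0.1188 -0.3635  0.0238] turn [ 0.0027 -0.0042 -0.7419]
```

play_rows(commands="0.056 -0.119 -0.363 0.024 0.003 -0.004 -0.742;0.056 -0.119 -0.363 0.024 0.003 -0.004 -0.742;0.056 -0.119 -0.363 0.024 0.003 -0.004 -0.742;0.056 -0.119 -0.363 0.024 0.003 -0.004 -0.742;0.056 -0.119 -0.363 0.024 0.003 -0.004 -0.742;0.056 -0.119 -0.363 0.024 0.003 -0.004 -0.742;0.056 -0.119 -0.363 0.024 0.003 -0.004 -0.742;0.056 -0.119 -0.363 0.024 0.003 -0.004 -0.742;0.056 -0.119 -0.363 0.024 0.003 -0.004 -0.742;0.056 -0.119 -0.363 0.024 0.003 -0.004 -0.742")

```text
clock: 20.25
ee_pos: [0.4507, 0.0632, 0.1178]
ee_rot: [-0.001, 0.972, 0.237, -0.002]
ft_force: [0.3, 0.4, 0.1]
gripper_width: 0.641
gripper_force: 0.0
```

```bash
python3 g.py 452.5 64.2 18.5 27.5
python3 - <<'E'
from workcell import imaging
import cv2,numpy as np
o=[]
for n,(x,y) in (("top",(370,170)),("scene",(90,280))):
    d=imaging.snapshot(n); o.append(cv2.resize(d["image"][y:y+130,x:x+130,::-1],None,fx=3,fy=3,interpolation=2))
cv2.imwrite("pics/a5.png",np.clip(np.hstack(o)*1.2,0,255).astype(np.uint8))
E
```

```text
t 20.25 p [450.7  63.2 117.8] yaw 27.36 w 0.641 F [0.3 0.4 0.1] q [ 0.57  0.12 -0.62 -0.01 -0.84  1.48]
(np.float64(452.5), np.float64(64.2), np.float64(18.5), np.float64(27.5)) shift [0.0024 0.0003 0.0993] turn [-0.0039  0.0034 -0.0024]
```

View pics/a5.png

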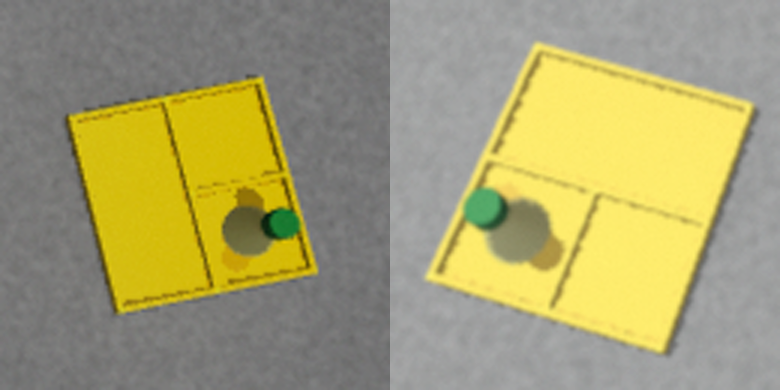

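The flask stands in the near yellow pocket (base at 246,230 left). Next I grip the block.

play_rows(commands="0.056 0.002 0 0.035 -0.004 0.003 -0.002;0.056 0.002 0 0.07 -0.004 0.003 -0.002;0.056 0.002 0 0.1 -0.004 0.003 -0.002;0.056 0.002 0 0.1 -0.004 0.003 -0.002;0.056 0.002 0 0.1 -0.004 0.003 -0.002;0.015 0.002 0 0.1 -0.004 0.003 -0.002;0.015 0.002 0 0.1 -0.004 0.003 -0.002;0.015 0.002 0 0.1 -0.004 0.003 -0.002;0.015 0.002 0 0.1 -0.004 0.003 -0.002;0.015 0.002 0 0.1 -0.004 0.003 -0.002")

```text
clock: 21.6
ee_pos: [0.4522, 0.0656, 0.0182]
ee_rot: [0.0, 0.971, 0.239, 0.0]
ft_force: [-1.2, 0.2, 6.1]
gripper_width: 0.295
gripper_force: 30.0
```

```bash
python3 g.py 452.5 64.2 140 27.5 534.7 -304.4 140 11.4
```

```text
t 21.6 p [452.2  65.6  18.2] yaw 27.61 w 0.295 F [-1.2  0.2  6.1] q [ 0.58  0.28 -0.73  0.   -0.56  1.47]
(np.float64(452.5), np.float64(64.2), np.float64(140.0), np.float64(27.5)) shift [-0.0004  0.0014 -0.1218] turn [ 0.0002 -0.0004  0.002 ]
(np.float64(534.7), np.float64(-304.4), np.float64(140.0), np.float64(11.4)) shift [-0.0984  0.3661 -0.1217] turn [ 2.00e-04 -4.00e-04  2.83e-01]
```

play_rows(commands="0.015 0 0 -0.06 0 0 0;0.015 0 0 -0.12 0 0 0;0.015 -0.098 0.366 -0.122 0 0 0.283;0.015 -0.098 0.366 -0.122 0 0 0.283;0.015 -0.098 0.366 -0.122 0 0 0.283;0.015 -0.098 0.366 -0.122 0 0 0.283;0.015 -0.098 0.366 -0.122 0 0 0.283;0.015 -0.098 0.366 -0.122 0 0 0.283;0.015 -0.098 0.366 -0.122 0 0 0.283;0.015 -0.098 0.366 -0.122 0 0 0.283;0.015 -0.098 0.366 -0.122 0 0 0.283;0.015 -0.098 0.366 -0.122 0 0 0.283")

```text
clock: 23.1
ee_pos: [0.5349, -0.303, 0.1403]
ee_rot: [0.0, 0.995, 0.1, 0.0]
ft_force: [0.9, 0.9, -0.3]
gripper_width: 0.296
gripper_force: 30.0
```

```bash
python3 g.py 534.7 -304.4 23 11.4
```

```text
t 23.1 p [ 534.9 -303.   140.3] yaw 11.48 w 0.296 F [ 0.9  0.9 -0.3] q [-0.2   0.34 -0.26  0.   -0.98  1.97]
(np.float64(534.7), np.float64(-304.4), np.float64(23.0), np.float64(11.4)) shift [-0.0005  0.0013  0.1173] turn [ 0.0002 -0.0004  0.0014]
```

play_rows(commands="0.015 0 0 0.05 0 0 0;0.015 0 0 0.095 0 0 0;0.015 0 0.001 0.111 0 0 0;0.015 0 0.001 0.116 0 0 0;0.015 0 0.001 0.117 0 0 0;0.015 0 0.001 0.117 0 0 0;0.015 0 0.001 0.117 0 0 0")

```text
clock: 23.98
ee_pos: [0.5356, -0.3054, 0.0241]
ee_rot: [0.0, 0.995, 0.099, 0.001]
ft_force: [-0.3, 0.6, -0.0]
gripper_width: 0.294
gripper_force: 30.0
```

```bash
python3 g.py 534.7 -304.4 22.2 11.4
```

```text
t 23.98 p [ 535.6 -305.4   24.1] yaw 11.39 w 0.294 F [-0.3  0.6 -0. ] q [-0.2   0.47 -0.36  0.   -0.73  1.97]
(np.float64(534.7), np.float64(-304.4), np.float64(22.2), np.float64(11.4)) shift [-0.0007 -0.0012  0.0019] turn [ 0.001  -0.0016 -0.0002]
```

play_rows(commands="0.015 -0.001 -0.001 0.002 0 0 0;0.015 -0.001 -0.001 0.002 0 0 0;0.028 -0.001 -0.001 0.002 0 0 0;0.034 -0.001 -0.001 0.002 0 0 0;0.038 -0.001 -0.001 0.002 0 0 0;0.038 -0.001 -0.001 0.002 0 0 0;0.038 -0.001 -0.001 -0.02 0 0 0;0.038 -0.001 -0.001 -0.06 0 0 0;0.038 -0.001 -0.001 -0.1 0 0 0;0.038 -0.001 -0.001 -0.1 0 0 0")

```text
clock: 25.22
ee_pos: [0.5359, -0.3051, 0.1267]
ee_rot: [0.001, 0.995, 0.099, 0.003]
ft_force: [-0.6, 0.9, -0.3]
gripper_width: 0.436
gripper_force: 0.0
```

```bash
python3 g.py 675.8 -91.2 110 -2.3
```

```text
t 25.23 p [ 535.9 -305.1  126.7] yaw 11.42 w 0.436 F [-0.6  0.9 -0.3] q [-0.2   0.35 -0.27  0.   -0.94  1.97]
(np.float64(675.8), np.float64(-91.2), np.float64(110.0), np.float64(-2.3)) shift [ 0.1794 -0.1821  0.0171] turn [ 0.0027 -0.006   0.2394]
```

play_rows(commands="0.056 0.179 -0.182 0.017 0.003 -0.006 0.239;0.056 0.179 -0.182 0.017 0.003 -0.006 0.239;0.056 0.179 -0.182 0.017 0.003 -0.006 0.239;0.056 0.179 -0.182 0.017 0.003 -0.006 0.239;0.056 0.179 -0.182 0.017 0.003 -0.006 0.239;0.056 0.179 -0.182 0.017 0.003 -0.006 0.239;0.056 0.179 -0.182 0.017 0.003 -0.006 0.239;0.056 0.179 -0.182 0.017 0.003 -0.006 0.239")

```text
clock: 26.22
ee_pos: [0.6728, -0.092, 0.1061]
ee_rot: [-0.001, 1.0, -0.021, -0.003]
ft_force: [-0.0, 0.2, -0.2]
gripper_width: 0.637
gripper_force: 0.0
```

```bash
python3 g.py 675.8 -91.2 18.5 -2.3
python3 - <<'E'
from workcell import imaging
import cv2,numpy as np
o=[]
for n,(x,y) in (("top",(370,170)),("scene",(90,280))):
    d=imaging.snapshot(n); o.append(cv2.resize(d["image"][y:y+130,x:x+130,::-1],None,fx=3,fy=3,interpolation=2))
cv2.imwrite("pics/a6.png",np.clip(np.hstack(o)*1.2,0,255).astype(np.uint8))
E
```

```text
t 26.23 p [672.8 -92.  106.1] yaw -2.4 w 0.637 F [-0.   0.2 -0.2] q [ 0.15  0.47 -0.13 -0.   -0.98  1.38]
(np.float64(675.8), np.float64(-91.2), np.float64(18.5), np.float64(-2.3)) shift [ 0.0036 -0.0007  0.0876] turn [-0.0021  0.0062 -0.0018]
```

View pics/a6.png

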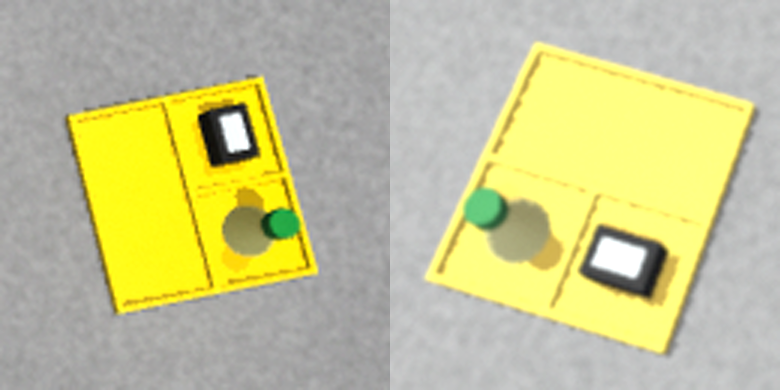

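The block lies flat in the far yellow pocket (228,133) and the flask is unmoved. Now the orange syringe.

play_rows(commands="0.056 0.004 -0.001 0.03 -0.002 0.006 -0.002;0.056 0.004 -0.001 0.06 -0.002 0.006 -0.002;0.056 0.004 -0.001 0.088 -0.002 0.006 -0.002;0.056 0.004 -0.001 0.088 -0.002 0.006 -0.002;0.056 0.004 -0.001 0.088 -0.002 0.006 -0.002;0.015 0.004 -0.001 0.088 -0.002 0.006 -0.002;0.015 0.004 -0.001 0.088 -0.002 0.006 -0.002;0.015 0.004 -0.001 0.088 -0.002 0.006 -0.002;0.015 0.004 -0.001 0.088 -0.002 0.006 -0.002;0.015 0.004 -0.001 0.088 -0.002 0.006 -0.002")

```text
clock: 27.58
ee_pos: [0.677, -0.0897, 0.0183]
ee_rot: [-0.0, 1.0, -0.019, 0.0]
ft_force: [-1.1, 1.0, 2.7]
gripper_width: 0.286
gripper_force: 30.0
```

```bash
python3 g.py 490.7 -248 130 11.4
```

```text
t 27.57 p [677.  -89.7  18.3] yaw -2.19 w 0.286 F [-1.1  1.   2.7] q [ 0.15  0.56 -0.2  -0.   -0.8   1.38]
(np.float64(490.7), np.float64(-248.0), np.float64(130.0), np.float64(11.4)) shift [-0.1801  0.1653 -0.1118] turn [-0.000e+00 -1.000e-04 -2.372e-01]
```

play_rows(commands="0.015 0 0 -0.055 0 0 0;0.015 0 0 -0.112 0 0 0;0.015 -0.18 0.166 -0.112 0 0 -0.237;0.015 -0.18 0.166 -0.112 0 0 -0.237;0.015 -0.18 0.166 -0.112 0 0 -0.237;0.015 -0.18 0.166 -0.112 0 0 -0.237;0.015 -0.18 0.166 -0.112 0 0 -0.237;0.015 -0.18 0.166 -0.112 0 0 -0.237;0.015 -0.18 0.166 -0.112 0 0 -0.237;0.015 -0.18 0.166 -0.112 0 0 -0.237;0.015 -0.18 0.166 -0.112 0 0 -0.237")

```text
clock: 28.95
ee_pos: [0.491, -0.2481, 0.1296]
ee_rot: [-0.0, 0.995, 0.1, -0.0]
ft_force: [0.7, 0.5, -0.2]
gripper_width: 0.291
gripper_force: 30.0
```

```bash
python3 g.py 490.7 -248 22.8 11.4
```

```text
t 28.95 p [ 491.  -248.1  129.6] yaw 11.44 w 0.291 F [ 0.7  0.5 -0.2] q [-0.11  0.25 -0.41 -0.   -0.91  1.88]
(np.float64(490.7), np.float64(-248.0), np.float64(22.8), np.float64(11.4)) shift [-0.0002 -0.0002  0.1068] turn [-0.0003  0.0006  0.0007]
```

play_rows(commands="0.015 0 0 0.045 0 0 0;0.015 0 0 0.085 0 0 0;0.015 0 0 0.1 0 0 0;0.015 0 0 0.106 0 0 0;0.015 0 0 0.107 0 0 0;0.015 0 0 0.107 0 0 0;0.015 0 0 0.107 0 0 0")

```text
clock: 29.82
ee_pos: [0.4912, -0.2487, 0.0239]
ee_rot: [0.0, 0.995, 0.099, 0.001]
ft_force: [0.0, -0.4, -0.7]
gripper_width: 0.293
gripper_force: 30.0
```

```bash
python3 g.py 490.7 -248 22.3 11.4
```

```text
t 29.82 p [ 491.2 -248.7   23.9] yaw 11.39 w 0.293 F [ 0.  -0.4 -0.7] q [-0.11  0.39 -0.51 -0.   -0.67  1.88]
(np.float64(490.7), np.float64(-248.0), np.float64(22.3), np.float64(11.4)) shift [-0.0003 -0.0008  0.0016] turn [ 0.0004 -0.0014 -0.0003]
```

play_rows(commands="0.015 0 0 0.0015 0 0 0;0.015 0 0 0.0015 0 0 0;0.028 0 0 0.0015 0 0 0;0.034 0 0 0.0015 0 0 0;0.038 0 0 0.0015 0 0 0;0.038 0 0 0.0015 0 0 0;0.038 0 0 -0.02 0 0 0;0.038 0 0 -0.06 0 0 0;0.038 0 0 -0.11 0 0 0;0.038 0 0 -0.16 0 0 0;0.038 0 0 -0.16 0 0 0")

```text
clock: 31.2
ee_pos: [0.493, -0.2493, 0.1873]
ee_rot: [0.001, 0.995, 0.099, 0.004]
ft_force: [0.9, -0.0, -0.3]
gripper_width: 0.434
gripper_force: 0.0
```

```bash
python3 g.py 490 0 260 11.4
```

```text
t 31.2 p [ 493.  -249.3  187.3] yaw 11.42 w 0.434 F [ 0.9 -0.  -0.3] q [-0.11  0.19 -0.34  0.   -1.03  1.88]
(np.float64(490.0), np.float64(0.0), np.float64(260.0), np.float64(11.4)) shift [ 0.0469 -0.2447 -0.0731] turn [ 0.0032 -0.0072  0.0003]
```

Next I move the arm clear so I can check everything.

play_rows(commands="0.038 0.047 -0.245 -0.073 0 0 0;0.038 0.047 -0.245 -0.073 0 0 0;0.038 0.047 -0.245 -0.073 0 0 0;0.038 0.047 -0.245 -0.073 0 0 0;0.038 0.047 -0.245 -0.073 0 0 0;0.038 0.047 -0.245 -0.073 0 0 0;0.038 0.047 -0.245 -0.073 0 0 0")

```text
clock: 32.08
ee_pos: [0.4879, -0.0002, 0.255]
ee_rot: [0.0, 0.995, 0.099, -0.001]
ft_force: [-0.3, -0.5, 0.2]
gripper_width: 0.433
gripper_force: 0.0
```

Run:
```python
from workcell import imaging
import cv2,numpy as np
for n in ("top","scene"): np.savez(f"{n}1.npz",**imaging.snapshot(n))
T,S=np.load("top1.npz")["image"],np.load("scene1.npz")["image"]
f=lambda I,x,y:cv2.resize(I[y:y+100,x:x+130,::-1],None,fx=3,fy=3,interpolation=2)
cv2.imwrite("pics/a7.png",np.clip(np.vstack([np.hstack([f(T,370,180),f(S,90,285)]),np.hstack([f(T,105,165),f(S,260,90)])])*1.2,0,255).astype(np.uint8))
```

```text
(no output)
```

View pics/a7.png

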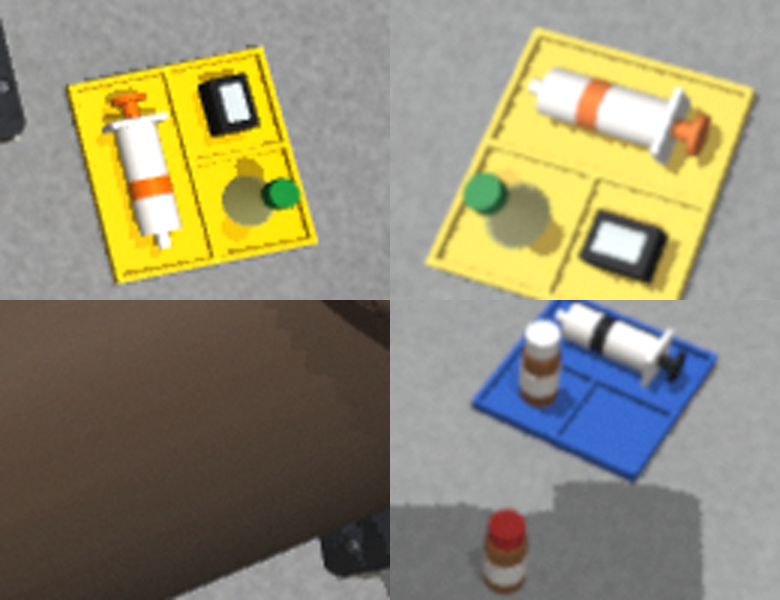

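All pieces show in place: orange syringe in the bay (145,170), block (228,105), flask (246,200), and the blue kit unchanged. I'll do a quick depth check for flatness and margins.

Run:
```python
from h import *
S=load("scene1.npz"); C=cloud(S).reshape(-1,3)*1000
for n,c,a in (("blue",(544.5,287.8),-4.6),("yellow",(497,-279.4),11.4)):
    a=np.radians(a); q=(C[:,:2]-c)@np.array([[np.cos(a),-np.sin(a)],[np.sin(a),np.cos(a)]])
    P=np.c_[q,C[:,2]]; P=P[(np.abs(q)<66).all(1)&(C[:,2]>13)]
    for m,s in (("bay",P[:,1]>2),("A",(P[:,1]<-2)&(P[:,0]<0)),("B",(P[:,1]<-2)&(P[:,0]>0))):
        Q=P[s]
        if len(Q)>10: print(n,m,"min",Q.min(0).round(),"max",Q.max(0).round(), "ztop by x" if m=="bay" else "", [np.percentile(Q[abs(Q[:,0]-x)<6,2],97).round(1) for x in (-20,0,20)] if m=="bay" else "")
S0=load("scene0.npz"); d=np.abs(S["image"].astype(int)-S0["image"]).sum(2)
print("diff beaker/red",d[195:235,255:285].mean(),d[155:190,288:310].mean())
```

```text
blue bay min [-50.  15.  13.] max [50. 53. 33.] ztop by x [np.float64(31.2), np.float64(32.2), np.float64(31.3)]
blue A min [-43. -47.  13.] max [-16. -19.  66.]  
yellow bay min [-50.  15.  13.] max [50. 51. 32.] ztop by x [np.float64(30.5), np.float64(31.1), np.float64(30.8)]
yellow A min [-42. -46.  13.] max [-16. -16.  66.]  
yellow B min [ 13. -44.  13.] max [ 50. -18.  29.]  
diff beaker/red 43.8525 45.68571428571428
```

```bash
python3 -c "
from workcell import workorder
print(workorder.finish_job())"
```

```text
the job is handed in; nothing more can be done
None
```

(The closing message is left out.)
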